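# Level the evidence scale and keep its foot pressed down

### The arm

A 7-joint arm with a two-finger parallel gripper is mounted at the origin on the work surface. World frame = base frame: x ahead of the robot, y to its left, z up, the work surface at z = 0. Lengths are in m, angles in rad, forces in N, time in s.
With the tool pointing down it reaches from about 0.4 to 0.9 m from the base axis. Payload 5.5 kg.
Tool frame: the origin (TCP) lies at the very end of the fingers, on their centre line; the grasp point (between the pads) lies 19 mm behind it; z points along the fingers, y is the direction in which the jaws open and shut (so a half turn about z gives the same grasp; the last joint's range is limited). The gripper opens to 85 mm and grips with 20 to 120 N. Pads are 22 mm wide; open, the fingers measure 114 mm over their backs; the gripper's body (76 mm by 85 mm) begins 54 mm behind the grasp point. The pads swing forward as they close: fully open they stand 13 mm farther back than shut.
Start: joints at [-0.845, 0.501, -0.427, 1.55, 0.221, 1.138, -0.21], TCP at [0.29, 0.582, 0.231] pointing down, gripper open.
Joint ranges: [-2.88, 2.88], [-0.31, 2.03], [-1.54, 1.56], [0.2, 2.42], [-1.41, 4.55], [0.19, 2.02], [-2.57, 2.57]. Speed limits (rad/s): [2.57, 2.57, 3.14, 3.14, 3.14, 3.14, 3.14].

### API

Orientations are given as a rotation vector (axis times angle).
In Python, from station import env, vision, job gives the robot as it stands. The module is installed in compiled form; this text tells all that it offers.
- The arm moves only by the shell command python3 -m crank 'ROWS'. ROWS is JSON, a list of rows, each an object with "slide": the shift along the tool's x, y, z each as a share of 100 mm, from -1 to 1, a list of three; "delta_rot": the turn, a rotation vector about the tool's x, y, z each as a share of 2 rad, from -1 to 1, a list of three; "fingers": the closure, from -1 (fully open) to 1 (shut). A call has 1 to 12 rows; each row is the pose to reach, as a shift and turn from the pose commanded when the call began, along the tool's axes at that moment; what a row does not reach only later rows make up. A row lasts 1/8 s, in which the tool goes at most 62.5 mm and 10.7 degrees, less where a joint would pass 70% of its speed; a pose out of reach is approached as far as the arm can. A call with a number of a shift or a turn outside -1 to 1 is refused whole. A call with a gripper value outside its range is refused whole. The fingers move at their own pace and stop on an object; the grip force is fixed at half the most. Time passes only in rows, so rows that repeat a pose let the fingers close. It gives the time, the measured TCP pose, the force and the opening at its end, in the units of the state.
- env.get_state(): the state, without advancing time (a new reading comes with each control period).
- vision.get_image(name): name is "side" or "top"; returns (picture, depth): 400x640x3 uint8, red, green, blue; 400x640 float32, m along the optical axis (not along the pixel's ray), 0 where there is no reading.
- vision.camera_info(name): a dict with "camera_matrix" (3x3 intrinsics, pixels), "eye" and "rotation" of the camera in the world. Camera axes: x right, y up, looking along -z (the intrinsics and any distortion apply to the point x, -y, -z); pixel columns grow to the right and rows downward; lengths in m; the calibration is good to about 2 mm. A picture is of the moment at which its call begins. camera_info takes no time and is no camera call.
- job.job_done(): hands the job in, once; it reports no verdict.
The state is a dict: "time": time; "qpos": joint angles; "qd": joint speeds; "tau": joint torques, N m; "eef_pos": TCP position; "ee_rot": TCP orientation; "force": force on the tool from outside, world axes, zero at the start; "moment": the same for the moment, N m; "width": opening from 0.0 (shut) to 1.0 (fully open).
Only numpy, scipy, OpenCV 4.12 (cv2) and the standard library are available. Lean on these libraries where they do the work, as an engineer would, in place of code of your own. Each camera call takes 0.05 s, during which the arm holds its last target.

### The job

Put the round yellow spirit level on the ring printed on the scale's pan, turned so that its red pointer faces the red mark, and let go of it. Then take the orange knob of the scale's screw foot, press it firmly down so that the foot stands on its rubber pad, and turn it until the bubble sits between the two black lines of the vial. Finish while still holding the knob and pressing the foot down with the bubble centred, so that I can lock it, and leave the other things on the table where they are.

Things in the scene. Friction and masses are not known exactly. Their poses are not given: they have to be found in the camera images.
- scale: Flat grey bench scale, fixed. Origin on the table under the ring's centre; x to the back, y to its left, z up. Its deck (x -135 to +105, y -108 to +98 mm, aluminium pan top about 55 mm up) tilts about a hinge along x at y = +100 mm, 32 mm up. Springs lift the deck's right (-y) side, so that the screw foot there hangs above its pad until pressed down.
- ring (a point): Centre of the black ring (82 mm across) printed on the pan, on the pan's surface (55 mm above the table when the deck is level); tilts with the deck, axes as the scale's.
- mark (a point): Point on the pan 35 mm from the ring's centre towards the screw foot (the scale's -y): where the tip of the level's pointer belongs. The painted red mark, 8 x 26 mm, starts just outside the ring on the same line.
- level: Loose round spirit level, 0.35 kg: aluminium disc 70 mm across and 12 mm thick, on it a yellow housing 62 mm long (x), 26 mm wide (y), 12 to 30 mm above the underside, to be gripped across its 26 mm, with a flat green vial 46 x 16 mm along x on top (whole height 33 mm). The end at the pointer is red. Origin in the centre of the underside, x points to the pointer, z up.
- level_pointer (a point): Tip of the level's red pointer (its red end): on the rim of its underside, 35 mm from its centre along its +x.
- bubble (a joint): Swing of the white bubble about a hidden pivot 26.5 mm beside the vial's centre, rad: 0 centred, + towards the pointer (0.1 is 2.65 mm along the vial), ends at +-0.5. It floats to the higher end, 30 rad per rad of tilt along the vial, settling in about a second, and lies between the black lines within +-0.113. With the level in place, + means the foot's side is too high, - too low.
- foot_top (a point): Centre of the top of the foot's orange knob, 140 mm from the ring's centre along the scale's -y, about 81 mm up when the deck is level. The knob is round, 36 mm across, 32 mm tall, on a black collar of its own, 64 mm across, whose top is 32 mm below this point and on which fingertips can push. It goes up and down with the deck.
- foot (a joint): Turn of the foot's knob, rad, + clockwise seen from above, range -2.2 to 1.5. Clockwise raises that side of the pressed-down deck, 2.23 mm per rad at the knob. At the start it is too low when pressed and needs about 0.7 to 2.4 rad clockwise; the angle that levels the deck differs each time. It stays where it is left (turning takes 0.06 N m).
- pad: Black rubber pad, 48 mm across, fixed on the table right under the foot; origin about 8 mm below its top. With the level on the pan, pressing the foot onto it takes 2 to 5 N against the springs, over 4 to 11 mm of travel; then it is hard. A steady push of about 10 N holds it down well.
- phone: Phone with black glass and silver edge, 75 x 150 x 9 mm, lying; origin in the centre of its underside. To be left alone.
- notebook: Blue notebook, 100 x 145 x 12 mm, lying; origin in the centre of its underside. To be left alone.
- coins_a: Stack of steel coins, 25 mm across, 24 mm tall; origin under its centre. To be left alone.
- coins_b: Stack of copper coins, 25 mm across, 16 mm tall; origin under its centre. To be left alone.
- pot_red: Clear pot with red lid, 38 mm across, 30 mm tall; origin under its centre. To be left alone.
- pot_blue: Clear pot with blue lid, 38 mm across, 30 mm tall; origin under its centre. To be left alone.
- pot_green: Clear pot with green lid, 38 mm across, 30 mm tall; origin under its centre. To be left alone.
- tape: Roll of amber tape, 90 mm across, 24 mm high, lying; origin under its centre. To be left alone.
Mind the look-alikes: they are no part of the job. What is meant by the level is not purple, and is the smaller of those in its own colour.

How it is judged:
By the outcome, as a careful person would: the job done as asked, in the order asked, and still so for the second after the job is handed in, while the arm keeps its last pose, push and grip.
It also fails if it takes over 72 s, if anything falls off the work surface, if the arm or the gripper's body presses on something with over 40 N, if the wrist force passes 120 N, or if a joint passes its speed limit or range.

## Working session

There is one attempt and no reset: what is moved stays moved. The work goes in short steps, Python scripts to look and compute and a shell command to move; the robot and the scene stay as the last step left them, time stands still between calls to the robot, and variables do not carry over. Pictures are saved under pics/ and viewed, and the job is handed in when it is done.

```bash
mkdir -p pics; python3 - <<'E'
from station import env, vision, job
import cv2,numpy as np
s=env.get_state()
for k in s: print(k,np.round(s[k],3))
for n in("side","top"):
    im,d=vision.get_image(n); cv2.imwrite(f"pics/{n}0.png",im[:,:,::-1]); np.savez(f"{n}0.npz",im=im,d=d)
    print(n,vision.camera_info(n))
E
```

```text
time 0.0
qpos [-0.845  0.502 -0.427  1.551  0.221  1.138 -0.21 ]
qd [-0.001 -0.    -0.001  0.    -0.     0.    -0.001]
tau [-0.0000e+00 -5.6952e+01 -5.8160e+00 -2.8093e+01  1.1000e-02  1.2000e-02
 -0.0000e+00]
eef_pos [0.29  0.581 0.23 ]
ee_rot [-7.200e-01 -3.057e+00  3.000e-03]
force [-0.17   0.248 -0.257]
moment [ 0.006 -0.012  0.038]
width 0.998
side {'camera_matrix': array([[484.20289698,   0.        , 322.47079284],
       [  0.        , 484.20289698, 198.28015206],
       [  0.        ,   0.        ,   1.        ]]), 'eye': array([0.34797008, 0.94216546, 1.02969656]), 'rotation': array([ 0.09195417, -1.12436182, -2.76383904])}
top {'camera_matrix': array([[470.05107966,   0.        , 318.02063257],
       [  0.        , 470.05107966, 203.22810044],
       [  0.        ,   0.        ,   1.        ]]), 'eye': array([ 0.40782033, -0.01423048,  1.57817106]), 'rotation': array([ 0.04676537, -0.02660816, -1.57003342])}
```

View pics/side0.png

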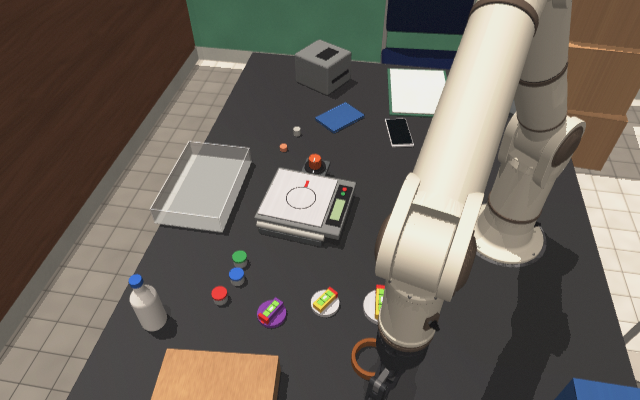

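View pics/top0.png

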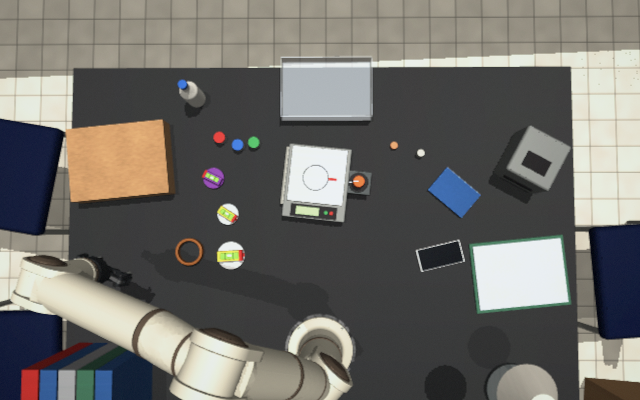

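The side view shows three levels: purple at (271,313), yellow at (325,301) and yellow at (380,303), the last one partly hidden. In the top view they are purple (213,178), a smaller yellow (228,214) and a larger yellow (231,256). The description means the smaller yellow one, at top (228,214). The scale's ring is at top (316,178) and the knob at (359,182). I'll check with a crop and measure.

```bash
cat > h.py <<'E'
import numpy as np,cv2
from scipy.spatial.transform import Rotation as R
from station import env,vision,job
def ray(n,u,v):
    c=vision.camera_info(n);K=c['camera_matrix']
    p=np.array([(u-K[0,2])/K[0,0],-(v-K[1,2])/K[1,1],-1.])
    return np.array(c['eye']),R.from_rotvec(c['rotation']).apply(p)
def onz(n,u,v,z):
    o,d=ray(n,u,v); return o+d*(z-o[2])/d[2]
def pt(n,u,v,dep):
    o,d=ray(n,u,v); return o+d*dep
def proj(n,p):
    c=vision.camera_info(n);K=c['camera_matrix']
    q=R.from_rotvec(c['rotation']).inv().apply(np.array(p)-c['eye'])
    return K[0,0]*q[0]/-q[2]+K[0,2],-K[1,1]*q[1]/-q[2]+K[1,2]
def cent(m,box):
    x0,y0,x1,y1=box;q=np.zeros(m.shape,bool);q[y0:y1,x0:x1]=m[y0:y1,x0:x1]
    v,u=np.nonzero(q);return u.mean(),v.mean(),len(u)
def tri(u1,v1,u2,v2):
    o1,d1=ray('top',u1,v1);o2,d2=ray('side',u2,v2)
    t=np.linalg.lstsq(np.c_[d1,-d2],o2-o1,rcond=None)[0]
    a=o1+d1*t[0];b=o2+d2*t[1];return (a+b)/2,np.linalg.norm(a-b)
def crop(im,box,f,name):
    x0,y0,x1,y1=box
    cv2.imwrite(name,cv2.resize(im[y0:y1,x0:x1,::-1],None,fx=f,fy=f,interpolation=cv2.INTER_CUBIC))
E
python3 - <<'E'
from h import *
t=np.load('top0.npz')['im'];s=np.load('side0.npz')['im']
a=cv2.resize(t[160:280,190:270],None,fx=5,fy=5,interpolation=2);b=cv2.resize(t[135:235,270:380],None,fx=5,fy=5,interpolation=2)
cv2.imwrite('pics/ca.png',a[:,:,::-1]);cv2.imwrite('pics/cb.png',b[:,:,::-1])
crop(s,(240,145,400,345),3,'pics/cs.png')
E
```

```text
(no output)
```

View pics/ca.png

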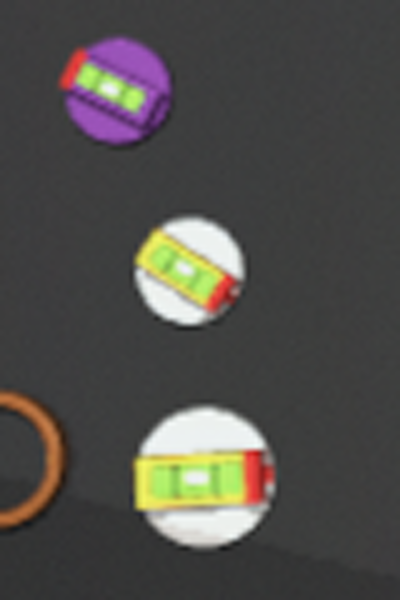

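View pics/cb.png

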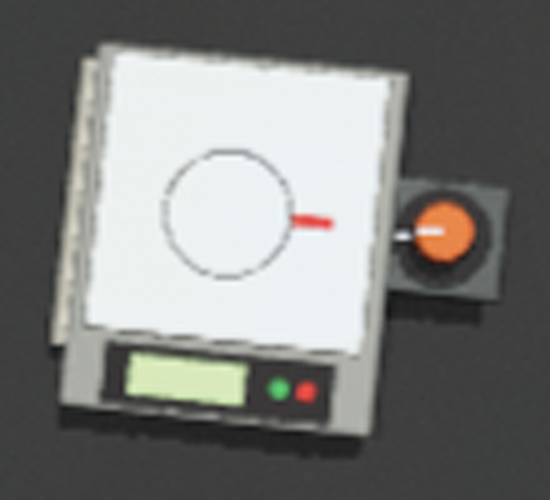

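View pics/cs.png

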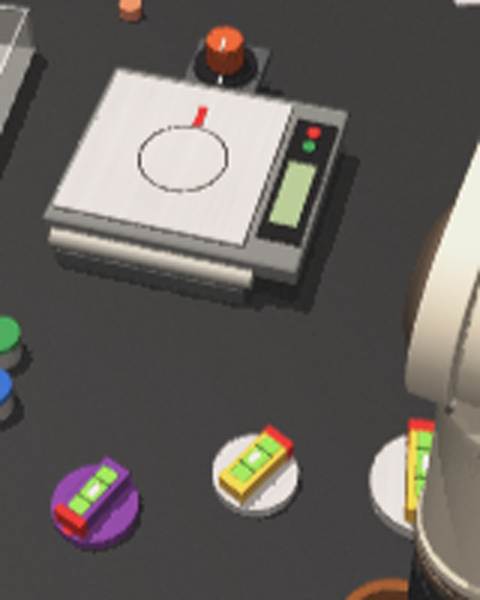

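The crop confirms it: the smaller yellow level is at top (228,214), with its red end to the lower right. The ring is at about (315,178), the red mark points right (-y), and the knob is at (359,181).

```bash
python3 - <<'E'
from h import *
t=np.load('top0.npz')['im'];td=np.load('top0.npz')['d'];s=np.load('side0.npz')['im'];sd=np.load('side0.npz')['d']
def masks(im):
    h=cv2.cvtColor(im,cv2.COLOR_RGB2HSV);H,S,V=[h[...,i].astype(int) for i in range(3)]
    return H,S,V
def level(n,im,box):
    H,S,V=masks(im);x0,y0,x1,y1=box
    m=(V>110).astype(np.uint8);q=np.zeros_like(m);q[y0:y1,x0:x1]=m[y0:y1,x0:x1]
    c=max(cv2.findContours(q,0,1)[0],key=cv2.contourArea)
    yel=(S>120)&(V>100)&(H>20)&(H<75);red=(S>120)&(V>80)&((H<8)|(H>172))
    e=cv2.fitEllipse(c)
    uy=cent(yel,box);ur=cent(red,box)
    yy=onz(n,*uy[:2],.031);rr=onz(n,*ur[:2],.03)
    print(n,'disc',e,onz(n,*e[0],.010)[:2],'yel',yy,'red',rr,'ang',np.degrees(np.arctan2(*(rr-yy)[[1,0]])))
    house=((yel|red)).astype(np.uint8);q=np.zeros_like(m);q[y0:y1,x0:x1]=house[y0:y1,x0:x1]
    cc=max(cv2.findContours(q,0,1)[0],key=cv2.contourArea);r=cv2.minAreaRect(cc);b=cv2.boxPoints(r)
    P=np.array([onz(n,*x,.03)[:2] for x in b]);print('box ctr',P.mean(0),[ (np.round(np.linalg.norm(P[i]-P[i-1])*1e3),np.round(np.degrees(np.arctan2(*(P[i]-P[i-1])[::-1])),1)) for i in range(4)])
level('top',t,(210,198,246,230)); level('side',s,(305,283,345,320))
H,S,V=masks(t); org=(S>150)&(V>120)&(H<15); k1=cent(org,(345,170,372,195))
Hs,Ss,Vs=masks(s); org2=(Ss>150)&(Vs>120)&(Hs<12)
q=np.zeros(s.shape[:2],np.uint8);q[150:175,300:335]=org2[150:175,300:335];c=max(cv2.findContours(q,0,1)[0],key=cv2.contourArea);print('side knob bbox',cv2.boundingRect(c))
print('knob',k1,onz('top',*k1[:2],.085),td[int(k1[1]),int(k1[0])],pt('top',*k1[:2],td[int(k1[1]),int(k1[0])]))
red=(S>110)&((H<8)|(H>172)); m=cent(red,(325,172,340,187)); print('mark',m,onz('top',*m[:2],.058))
# ring: dark pixels in pan
V2=V.copy();g=(V<215);q=np.zeros_like(g);q[160:195,299:332]=g[160:195,299:332]&~red[160:195,299:332]
v,u=np.nonzero(q);e=cv2.fitEllipse(np.c_[u,v].astype(np.float32));print('ring',e,len(u),onz('top',*e[0],.058))
for (u,v) in [(315,160),(315,178),(300,178),(330,190),(340,165),(345,180)]: print(u,v,pt('top',u,v,td[v,u]))
E
```

```text
top disc ((227.3940887451172, 213.5868682861328), (20.653207778930664, 20.969680786132812), 48.179229736328125) [0.44640387 0.30906431] yel [0.44839029 0.3123392  0.031     ] red [0.4294063  0.28307491 0.03      ] ang -122.9718122781333
box ctr [0.44419612 0.30543313] [(np.float64(70.0), np.float64(57.8)), (np.float64(25.0), np.float64(-32.1)), (np.float64(70.0), np.float64(-122.2)), (np.float64(25.0), np.float64(147.8))]
side disc ((324.98760986328125, 301.8480224609375), (26.717453002929688, 29.506601333618164), 40.9829216003418) [0.44732036 0.30791729] yel [0.44965888 0.31418845 0.031     ] red [0.43075963 0.28681232 0.03      ] ang -124.61946193090213
box ctr [0.44444454 0.31022165] [(np.float64(32.0), np.float64(-37.1)), (np.float64(65.0), np.float64(-119.0)), (np.float64(33.0), np.float64(141.2)), (np.float64(64.0), np.float64(60.2))]
side knob bbox (309, 154, 12, 10)
knob (np.float64(358.79787234042556), np.float64(180.98936170212767), 94) [ 0.54852238 -0.12482547  0.085     ] 1.4853762 [ 0.54747005 -0.12399832  0.09616756]
mark (np.float64(331.75), np.float64(178.75), 12) [ 0.55839849 -0.03918221  0.058     ]
ring ((315.1042175292969, 177.26690673828125), (25.02621841430664, 25.25921058654785), 58.71046447753906) 98 [0.56325966 0.01483935 0.058     ]
315 160 [0.62064139 0.0153777  0.05067293]
315 178 [0.56107873 0.01521515 0.05593947]
300 178 [0.56113409 0.06401751 0.05566241]
330 190 [ 0.52185288 -0.03349586  0.05743856]
340 165 [ 0.60276639 -0.06588467  0.0614153 ]
345 180 [ 0.55420913 -0.08209078  0.05901734]
```

The smaller yellow level is at about (0.447, 0.3085) with its pointer at -123°. The ring is at (0.563, 0.015), and the direction to the foot is about -96°. Next I'll write a planning helper.

```bash
cat >> h.py <<'E'
def plan(p,phi,tilt=None):
    "slide / delta_rot for one call from the present pose to tool-down pose p, tool x at phi deg"
    s=env.get_state();R0=R.from_rotvec(s['ee_rot']).as_matrix();f=np.radians(phi)
    Rt=np.c_[[np.cos(f),np.sin(f),0],[np.sin(f),-np.cos(f),0],[0,0,-1]]
    x=R0[:,0];
    print('phi now',round(np.degrees(np.arctan2(x[1],x[0])),2),'pos',np.round(s['eef_pos'],4),'q7',round(s['qpos'][6],2),'F',np.round(s['force'],1),'w',round(s['width'],3),'t',s['time'])
    print('slide',np.round(R0.T@(np.array(p)-s['eef_pos'])/.1,3),'rot',np.round(R.from_matrix(R0.T@Rt).as_rotvec()/2,3))
E
python3 -c "
from h import *
plan([.4467,.3085,.12],57)"
```

```text
phi now 153.48 pos [0.29   0.581  0.2303] q7 -0.21 F [ 0.3 -0.3  0.1] w 0.998 t 0.1
slide [-2.619 -1.737  1.106] rot [-0.001  0.001  0.842]
```

```bash
python3 -m crank '[{"slide":[-1,-0.66,0],"delta_rot":[0,0,0],"fingers":-1},{"slide":[-1,-0.66,0],"delta_rot":[0,0,0],"fingers":-1}]'
python3 -m crank '[{"slide":[-1,-0.66,0],"delta_rot":[0,0,0],"fingers":-1},{"slide":[-1,-0.66,0],"delta_rot":[0,0,0],"fingers":-1}]'
python3 -m crank '[{"slide":[-0.62,-0.42,0.5],"delta_rot":[0,0,0.3],"fingers":-1},{"slide":[-0.62,-0.42,1],"delta_rot":[0,0,0.84],"fingers":-1},{"slide":[-0.62,-0.42,1],"delta_rot":[0,0,0.84],"fingers":-1},{"slide":[-0.62,-0.42,1],"delta_rot":[0,0,0.84],"fingers":-1},{"slide":[-0.62,-0.42,1],"delta_rot":[0,0,0.84],"fingers":-1},{"slide":[-0.62,-0.42,1],"delta_rot":[0,0,0.84],"fingers":-1},{"slide":[-0.62,-0.42,1],"delta_rot":[0,0,0.84],"fingers":-1},{"slide":[-0.62,-0.42,1],"delta_rot":[0,0,0.84],"fingers":-1},{"slide":[-0.62,-0.42,1],"delta_rot":[0,0,0.84],"fingers":-1},{"slide":[-0.62,-0.42,1],"delta_rot":[0,0,0.84],"fingers":-1}]'
python3 -c "
from h import *
plan([.4467,.3085,.06],57)
for n in('side','top'):
  im,d=vision.get_image(n);cv2.imwrite(f'pics/{n}1.png',im[:,:,::-1])"
```

```text
time: 0.35
eef_pos: [0.3503, 0.4765, 0.2305]
ee_rot: [-0.718, -3.058, 0.002]
force: [1.3, -0.5, -0.3]
width: 0.997
time: 0.6
eef_pos: [0.4111, 0.3718, 0.2309]
ee_rot: [-0.721, -3.058, 0.001]
force: [1.0, 0.5, 0.0]
width: 0.998
time: 1.85
eef_pos: [0.4466, 0.3089, 0.131]
ee_rot: [2.756, 1.507, -0.001]
force: [-0.4, 0.0, 0.3]
width: 0.997
phi now 57.34 pos [0.4466 0.3089 0.131 ] q7 -1.22 F [-0.4  0.   0.3] w 0.997 t 1.85
slide [-0.002  0.003  0.71 ] rot [-0.     0.     0.003]
```

View pics/side1.png

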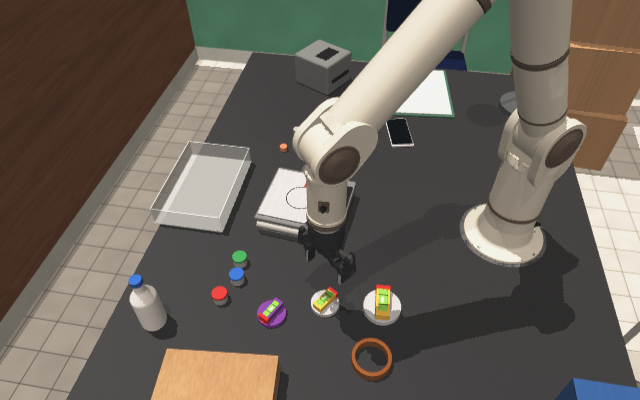

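The side view shows the gripper above and just behind the level at (325,301), with nothing in its way. I'm descending.

```bash
python3 -m crank '[{"slide":[0,0,0.4],"delta_rot":[0,0,0],"fingers":-1},{"slide":[0,0,0.8],"delta_rot":[0,0,0],"fingers":-1},{"slide":[0,0,0.8],"delta_rot":[0,0,0],"fingers":-1}]'
python3 -c "
from h import *
plan([.4467,.3085,.015],57)
for n in('side','top'):
  im,d=vision.get_image(n);b=(290,250,370,330) if n=='side' else (190,180,270,250);crop(im,b,7,f'pics/{n}2.png')"
```

```text
time: 2.33
eef_pos: [0.4444, 0.3071, 0.0486]
ee_rot: [2.756, 1.507, -0.011]
force: [0.8, 0.8, 0.0]
width: 1.003
phi now 57.35 pos [0.4444 0.3071 0.0486] q7 -1.22 F [0.8 0.8 0. ] w 1.003 t 2.325
slide [0.026 0.013 0.336] rot [-0.001  0.003  0.003]
```

View pics/side2.png

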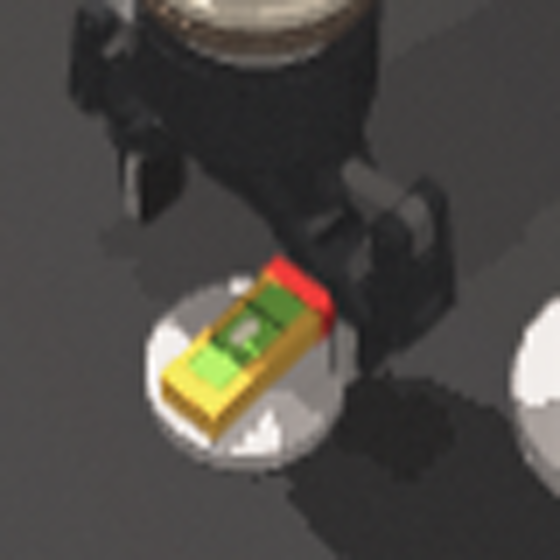

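View pics/top2.png

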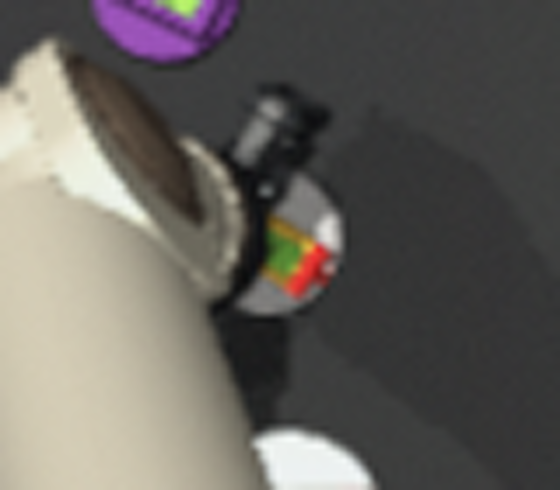

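Both crops show the jaws straddling the housing, square to it. I'm going down the last 34 mm.

```bash
python3 -m crank '[{"slide":[0,0,0.2],"delta_rot":[0,0,0],"fingers":-1},{"slide":[0,0,0.34],"delta_rot":[0,0,0],"fingers":-1},{"slide":[0,0,0.34],"delta_rot":[0,0,0],"fingers":-1},{"slide":[0,0,0.34],"delta_rot":[0,0,0],"fingers":-1}]'
python3 -c "
from h import *
plan([.4467,.3085,.015],57)"
```

```text
time: 2.92
eef_pos: [0.4474, 0.3093, 0.0181]
ee_rot: [-2.758, -1.505, -0.002]
force: [-0.3, -0.2, 0.9]
width: 0.997
phi now 57.23 pos [0.4474 0.3093 0.0181] q7 -1.22 F [-0.3 -0.2  0.9] w 0.997 t 2.925
slide [-0.011 -0.002  0.031] rot [ 0.    -0.001  0.002]
```

```bash
python3 -m crank '[{"slide":[0,0,0.02],"delta_rot":[0,0,0],"fingers":-1},{"slide":[0,0,0.02],"delta_rot":[0,0,0],"fingers":1},{"slide":[0,0,0.02],"delta_rot":[0,0,0],"fingers":1},{"slide":[0,0,0.02],"delta_rot":[0,0,0],"fingers":1},{"slide":[0,0,0.02],"delta_rot":[0,0,0],"fingers":1},{"slide":[0,0,0.02],"delta_rot":[0,0,0],"fingers":1},{"slide":[0,0,0.02],"delta_rot":[0,0,0],"fingers":1},{"slide":[0,0,0.02],"delta_rot":[0,0,0],"fingers":1}]'
python3 -m crank '[{"slide":[0,0,-0.4],"delta_rot":[0,0,0],"fingers":1},{"slide":[0,0,-0.8],"delta_rot":[0,0,0],"fingers":1},{"slide":[0,0,-1],"delta_rot":[0,0,0],"fingers":1},{"slide":[0,0,-1],"delta_rot":[0,0,0],"fingers":1}]'
python3 -c "
from h import *
plan([.5633,.0148,.115],84)
for n in('side','top'):
  im,d=vision.get_image(n);b=(270,200,400,330) if n=='side' else (190,150,300,250);crop(im,b,4,f'pics/{n}3.png')"
```

```text
time: 3.92
eef_pos: [0.4473, 0.309, 0.0157]
ee_rot: [2.758, 1.504, 0.001]
force: [-0.9, -1.0, 5.3]
width: 0.284
time: 4.42
eef_pos: [0.4474, 0.3095, 0.1161]
ee_rot: [-2.757, -1.504, -0.003]
force: [-0.4, 0.3, -3.0]
width: 0.281
phi now 57.23 pos [0.4474 0.3095 0.1161] q7 -1.22 F [-0.4  0.3 -3. ] w 0.281 t 4.425
slide [-1.851  2.569  0.009] rot [ 0.001 -0.001 -0.234]
```

View pics/side3.png

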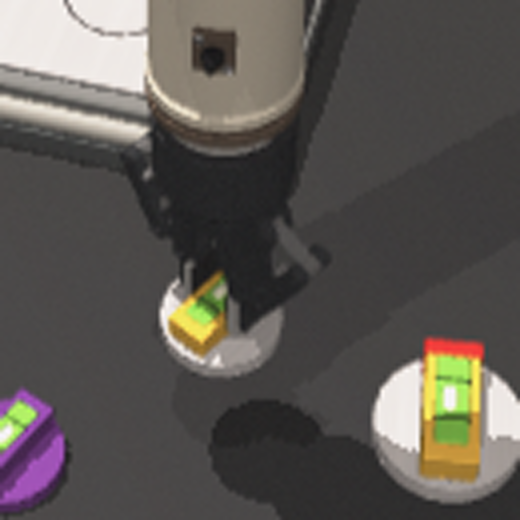

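The level is held and lifted: the force reads -3 N, about its weight, and the opening is 0.28, about 24 mm. I'm moving over the ring.

```bash
python3 -m crank '[{"slide":[-0.3,0.43,0],"delta_rot":[0,0,0],"fingers":1},{"slide":[-0.62,0.86,0],"delta_rot":[0,0,0],"fingers":1},{"slide":[-0.62,0.86,0],"delta_rot":[0,0,0],"fingers":1}]'
python3 -m crank '[{"slide":[-0.3,0.43,0],"delta_rot":[0,0,0],"fingers":1},{"slide":[-0.62,0.86,0],"delta_rot":[0,0,0],"fingers":1},{"slide":[-0.62,0.86,0],"delta_rot":[0,0,0],"fingers":1}]'
python3 -m crank '[{"slide":[-0.3,0.43,0],"delta_rot":[0,0,-0.08],"fingers":1},{"slide":[-0.61,0.85,0],"delta_rot":[0,0,-0.16],"fingers":1},{"slide":[-0.61,0.85,0],"delta_rot":[0,0,-0.234],"fingers":1},{"slide":[-0.61,0.85,0],"delta_rot":[0,0,-0.234],"fingers":1},{"slide":[-0.61,0.85,0],"delta_rot":[0,0,-0.234],"fingers":1}]'
python3 -c "
from h import *
plan([.5633,.0148,.08],84)
for n in('side','top'):
  im,d=vision.get_image(n);b=(230,130,390,250) if n=='side' else (250,120,390,240);crop(im,b,5,f'pics/{n}4.png')"
```

```text
time: 4.9
eef_pos: [0.4864, 0.2035, 0.1132]
ee_rot: [2.762, 1.491, -0.007]
force: [-0.9, -0.1, -2.9]
width: 0.284
time: 5.28
eef_pos: [0.5249, 0.1058, 0.1137]
ee_rot: [2.762, 1.492, -0.005]
force: [0.1, 0.2, -3.1]
width: 0.285
time: 5.9
eef_pos: [0.562, 0.0163, 0.1144]
ee_rot: [-2.333, -2.101, 0.001]
force: [-0.1, -0.2, -4.0]
width: 0.283
phi now 84.02 pos [0.562  0.0163 0.1144] q7 -0.19 F [-0.1 -0.2 -4. ] w 0.283 t 5.9
slide [-0.014  0.016  0.344] rot [-0.001 -0.     0.   ]
```

View pics/side4.png

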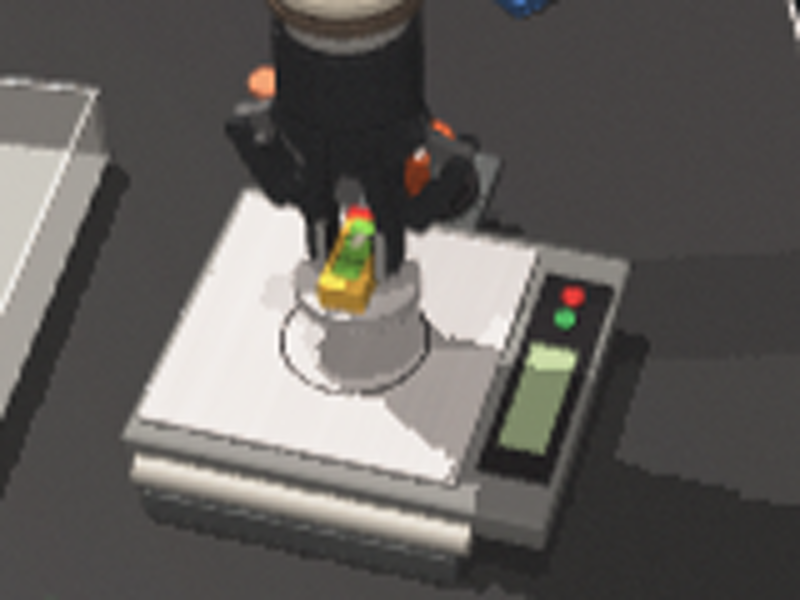

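View pics/top4.png

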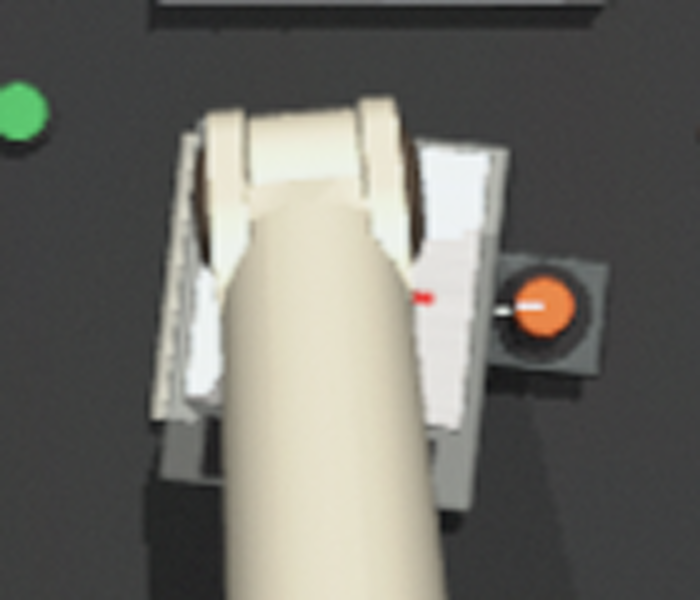

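```bash
python3 - <<'E'
from h import *
s=np.load('side0.npz')['im'];h=cv2.cvtColor(s,cv2.COLOR_RGB2GRAY).astype(float)
bg=cv2.medianBlur(h.astype(np.uint8),11).astype(float)
hs=cv2.cvtColor(s,cv2.COLOR_RGB2HSV)
w=np.clip(bg-h-25,0,None);w[hs[...,1]>80]=0
m=np.zeros_like(w);m[182:212,282:320]=w[182:212,282:320]
v,u=np.nonzero(m);P=np.array([onz('side',a,b,.058)[:2] for a,b in zip(u,v)])
A=np.c_[2*P,np.ones(len(P))];x=np.linalg.lstsq(A,(P**2).sum(1),rcond=None)[0]
c=x[:2];r=np.sqrt(x[2]+c@c);print(len(u),c,r,np.std(np.linalg.norm(P-c,axis=1)))
t=np.load('top0.npz')['im'];h=cv2.cvtColor(t,cv2.COLOR_RGB2GRAY).astype(float)
bg=cv2.medianBlur(h.astype(np.uint8),11).astype(float);hs=cv2.cvtColor(t,cv2.COLOR_RGB2HSV)
w=np.clip(bg-h-20,0,None);w[hs[...,1]>80]=0
m=np.zeros_like(w);m[160:195,299:331]=w[160:195,299:331]
v,u=np.nonzero(m);P=np.array([onz('top',a,b,.058)[:2] for a,b in zip(u,v)])
A=np.c_[2*P,np.ones(len(P))];x=np.linalg.lstsq(A,(P**2).sum(1),rcond=None)[0]
c=x[:2];r=np.sqrt(x[2]+c@c);print(len(u),c,r,np.std(np.linalg.norm(P-c,axis=1)))
E
```

```text
107 [0.56578692 0.01396017] 0.04218051523777107 0.0023077735900992827
114 [0.56326748 0.01475151] 0.04107810553218162 0.0017206808638967107
```

```bash
python3 -m crank '[{"slide":[-0.01,0.03,0.2],"delta_rot":[0,0,0],"fingers":1},{"slide":[-0.01,0.03,0.34],"delta_rot":[0,0,0],"fingers":1},{"slide":[-0.01,0.03,0.34],"delta_rot":[0,0,0],"fingers":1},{"slide":[-0.01,0.03,0.34],"delta_rot":[0,0,0],"fingers":1}]'
python3 -c "
from h import *
plan([.5645,.0146,.074],84)"
```

```text
time: 6.5
eef_pos: [0.5657, 0.013, 0.081]
ee_rot: [-2.334, -2.103, 0.001]
force: [0.0, 0.1, -2.7]
width: 0.288
phi now 84.04 pos [0.5657 0.013  0.081 ] q7 -0.18 F [ 0.   0.1 -2.7] w 0.288 t 6.5
slide [ 0.014 -0.013  0.07 ] rot [-0.  0.  0.]
```

```bash
python3 -m crank '[{"slide":[0,0,0.03],"delta_rot":[0,0,0],"fingers":1},{"slide":[0,0,0.03],"delta_rot":[0,0,0],"fingers":1}]'
python3 -m crank '[{"slide":[0,0,0.02],"delta_rot":[0,0,0],"fingers":1},{"slide":[0,0,0.02],"delta_rot":[0,0,0],"fingers":1}]'
python3 -m crank '[{"slide":[0,0,0.02],"delta_rot":[0,0,0],"fingers":1},{"slide":[0,0,0.02],"delta_rot":[0,0,0],"fingers":1}]'
python3 -c "
from h import *
plan([.5645,.0146,.074],84)
im,d=vision.get_image('side');crop(im,(230,130,390,250),5,'pics/s5.png')"
```

```text
time: 6.75
eef_pos: [0.5659, 0.013, 0.0785]
ee_rot: [2.334, 2.103, 0.0]
force: [0.1, 0.2, -3.6]
width: 0.283
time: 7.0
eef_pos: [0.5657, 0.013, 0.0763]
ee_rot: [-2.334, -2.103, 0.0]
force: [0.4, 0.1, -2.9]
width: 0.285
time: 7.25
eef_pos: [0.5659, 0.0129, 0.0743]
ee_rot: [2.334, 2.103, 0.0]
force: [-0.2, -0.5, -1.6]
width: 0.283
phi now 84.04 pos [0.5659 0.0129 0.0743] q7 -0.18 F [-0.2 -0.5 -1.6] w 0.283 t 7.25
slide [ 0.016 -0.015  0.003] rot [0. 0. 0.]
```

View pics/s5.png

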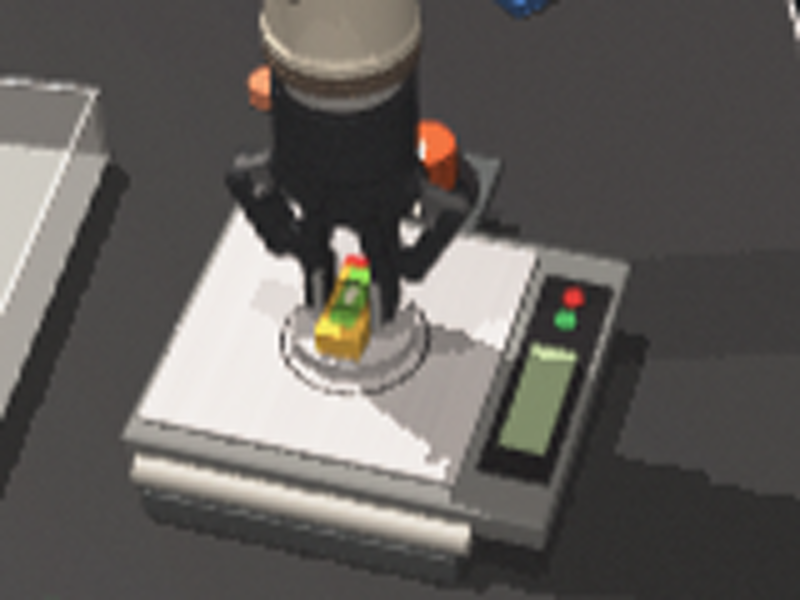

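The side view shows the disc just touching the pan and centred in the ring at crop (355,343). I'll nudge it 1 mm, lower it until the weight is off, and release.

```bash
python3 -m crank '[{"slide":[0.01,-0.007,0],"delta_rot":[0,0,0],"fingers":1},{"slide":[0.01,-0.007,0.01],"delta_rot":[0,0,0],"fingers":1},{"slide":[0.01,-0.007,0.02],"delta_rot":[0,0,0],"fingers":1},{"slide":[0.01,-0.007,0.02],"delta_rot":[0,0,0],"fingers":1}]'
python3 -c "
from h import *
plan([.5645,.0146,.074],84)"
```

```text
time: 7.8
eef_pos: [0.5654, 0.0137, 0.0724]
ee_rot: [2.334, 2.102, 0.0]
force: [-0.0, -1.1, -0.0]
width: 0.283
phi now 84.03 pos [0.5654 0.0137 0.0724] q7 -0.19 F [-0.  -1.1 -0. ] w 0.283 t 7.8
slide [ 0.008 -0.009 -0.016] rot [0. 0. 0.]
```

```bash
python3 -m crank '[{"slide":[0,0,0.01],"delta_rot":[0,0,0],"fingers":1},{"slide":[0,0,0.01],"delta_rot":[0,0,0],"fingers":-1},{"slide":[0,0,0.01],"delta_rot":[0,0,0],"fingers":-1},{"slide":[0,0,0.01],"delta_rot":[0,0,0],"fingers":-1},{"slide":[0,0,0.01],"delta_rot":[0,0,0],"fingers":-1},{"slide":[0,0,0.01],"delta_rot":[0,0,0],"fingers":-1}]'
python3 -m crank '[{"slide":[0,0,-0.3],"delta_rot":[0,0,0],"fingers":-1},{"slide":[0,0,-0.8],"delta_rot":[0,0,0],"fingers":-1},{"slide":[0,0,-1],"delta_rot":[0,0,0],"fingers":-1},{"slide":[0,0,-1],"delta_rot":[0,0,0],"fingers":-1}]'
python3 -c "
from h import *
plan([.5485,-.1245,.14],84)
im,d=vision.get_image('side');crop(im,(230,130,390,250),5,'pics/s6.png');np.savez('s6.npz',im=im)"
```

```text
time: 8.55
eef_pos: [0.5652, 0.0141, 0.0713]
ee_rot: [-2.334, -2.103, -0.0]
force: [-0.4, 0.3, -0.5]
width: 0.998
time: 9.05
eef_pos: [0.5667, 0.0142, 0.1732]
ee_rot: [2.332, 2.101, 0.005]
force: [0.1, 0.2, -0.9]
width: 0.997
phi now 84.04 pos [0.5667 0.0142 0.1732] q7 -0.18 F [ 0.1  0.2 -0.9] w 0.997 t 9.05
slide [-1.398 -0.038  0.331] rot [ 0.002 -0.     0.   ]
```

View pics/s6.png

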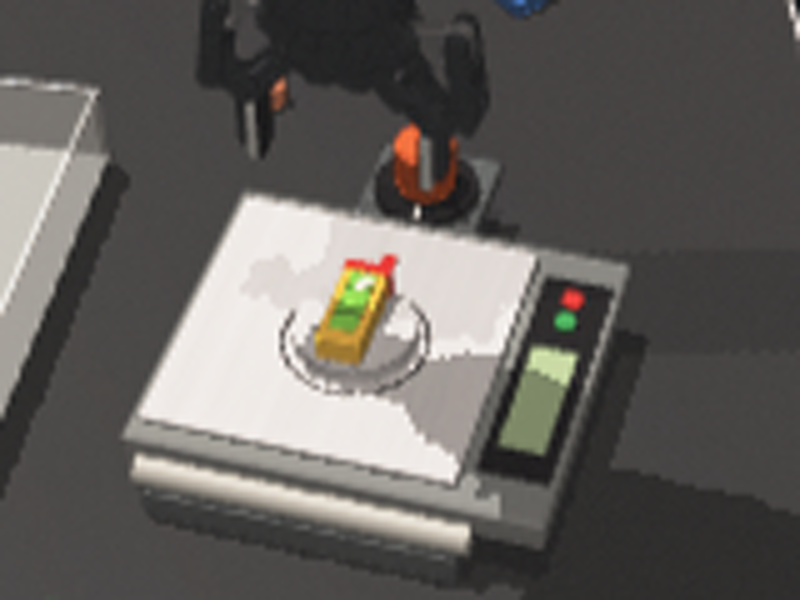

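The level is released. It sits in the ring (crop 355,343) with its red end towards the mark at (375,265). I'm moving over the knob and pre-turning so the clockwise turn has room.

```bash
python3 -m crank '[{"slide":[-0.4,0,0],"delta_rot":[0,0,-0.09],"fingers":-1},{"slide":[-0.8,-0.02,0],"delta_rot":[0,0,-0.18],"fingers":-1},{"slide":[-0.8,-0.02,0],"delta_rot":[0,0,-0.27],"fingers":-1},{"slide":[-0.8,-0.02,0],"delta_rot":[0,0,-0.36],"fingers":-1},{"slide":[-0.8,-0.02,0],"delta_rot":[0,0,-0.45],"fingers":-1},{"slide":[-0.8,-0.02,0],"delta_rot":[0,0,-0.52],"fingers":-1},{"slide":[-0.8,-0.02,0],"delta_rot":[0,0,-0.52],"fingers":-1}]'
python3 -c "
from h import *
plan([.548,-.1245,.14],144)
for n in('side','top'):
  im,d=vision.get_image(n);b=(250,110,390,230) if n=='side' else (260,120,400,230);crop(im,b,5,f'pics/{n}7.png');np.savez(n+'7.npz',im=im,d=d)"
```

```text
time: 9.98
eef_pos: [0.5537, -0.0652, 0.1696]
ee_rot: [-0.982, -2.981, 0.0]
force: [-0.8, 0.0, -0.5]
width: 1.0
phi now 143.55 pos [ 0.5537 -0.0652  0.1696] q7 0.93 F [-0.8  0.  -0.5] w 1.0 t 9.975
slide [-0.307 -0.51   0.295] rot [-0.001 -0.001 -0.004]
```

View pics/side7.png

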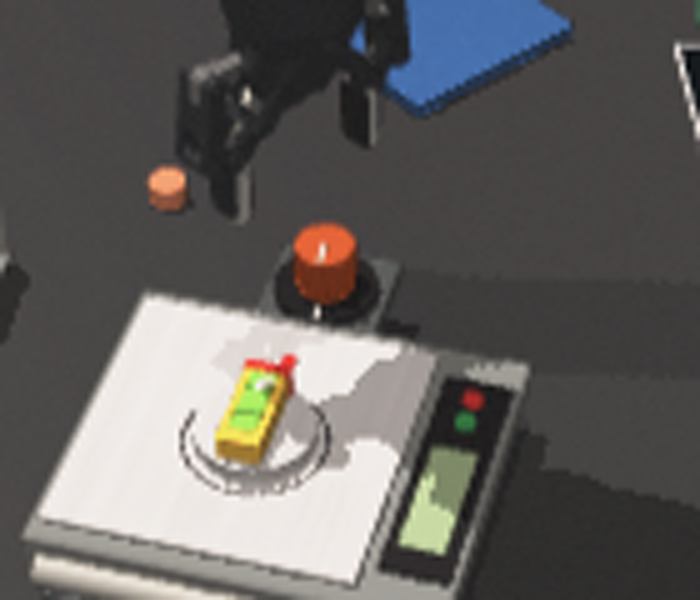

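View pics/top7.png

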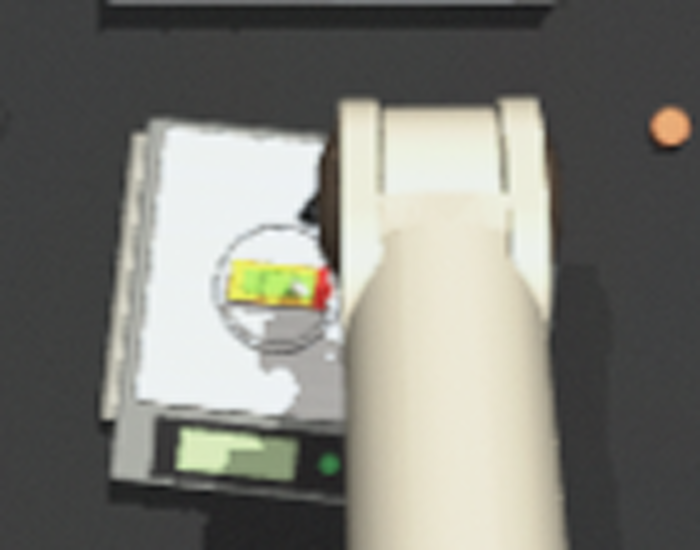

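Both views show the level in the ring with its red end towards the mark. The bubble is at the foot end, top crop (300,288), as expected with the deck raised. I'll quantify the placement and locate the knob precisely.

```bash
python3 - <<'E'
from h import *
for n,box in(('top',(300,168,328,184)),('side',(290,178,312,206))):
    im=np.load(n+'7.npz')['im'];h=cv2.cvtColor(im,cv2.COLOR_RGB2HSV).astype(int);H,S,V=h[...,0],h[...,1],h[...,2]
    yel=(S>90)&(V>90)&(H>15)&(H<75);red=(S>110)&(V>80)&((H<10)|(H>170))
    q=np.zeros(H.shape,np.uint8);x0,y0,x1,y1=box;q[y0:y1,x0:x1]=(yel|red)[y0:y1,x0:x1]
    c=max(cv2.findContours(q,0,1)[0],key=cv2.contourArea);b=cv2.boxPoints(cv2.minAreaRect(c))
    P=np.array([onz(n,*x,.088)[:2] for x in b]);print(n,'box ctr',P.mean(0),[(np.round(np.linalg.norm(P[i]-P[i-1])*1e3),np.round(np.degrees(np.arctan2(*(P[i]-P[i-1])[::-1])),1)) for i in range(4)])
    yc=cent(yel,box);rc=cent(red,box);a=onz(n,*yc[:2],.089);r=onz(n,*rc[:2],.087);print('yel',a[:2],'red',r[:2],np.degrees(np.arctan2(*(r-a)[[1,0]])))
s=np.load('side7.npz')['im'];hs=cv2.cvtColor(s,cv2.COLOR_RGB2HSV).astype(int)
o=(hs[...,1]>150)&(hs[...,2]>190)&(hs[...,0]<12)
k=cent(o,(306,152,324,176));print(k,onz('side',*k[:2],.09),onz('side',*k[:2],.095))
q=np.zeros(o.shape,np.uint8);o2=(hs[...,1]>150)&(hs[...,2]>90)&(hs[...,0]<12);q[150:176,304:326]=o2[150:176,304:326];print(cv2.boundingRect(q))
E
```

```text
top box ctr [0.56272555 0.01418078] [(np.float64(64.0), np.float64(86.1)), (np.float64(26.0), np.float64(-3.7)), (np.float64(64.0), np.float64(-93.9)), (np.float64(26.0), np.float64(176.2))]
yel [0.56325022 0.01872197] red [ 0.55961702 -0.01420974] -96.29572263240551
side box ctr [0.56310974 0.01741322] [(np.float64(30.0), np.float64(-20.5)), (np.float64(88.0), np.float64(-95.1)), (np.float64(32.0), np.float64(158.2)), (np.float64(87.0), np.float64(84.0))]
yel [0.56405914 0.02954293] red [ 0.55913472 -0.01571658] -96.20959179445582
(np.float64(314.4918032786885), np.float64(158.4262295081967), 61) [ 0.54993079 -0.11880105  0.09      ] [ 0.54885618 -0.11315579  0.095     ]
(309, 155, 12, 16)
```

The level's position agrees with the ring within 2 mm, and its heading is -96°, which matches the foot direction. Now I'll descend onto the knob.

```bash
python3 -m crank '[{"slide":[-0.15,-0.25,0],"delta_rot":[0,0,0],"fingers":-1},{"slide":[-0.31,-0.5,0.2],"delta_rot":[0,0,0],"fingers":-1},{"slide":[-0.31,-0.5,0.6],"delta_rot":[0,0,0],"fingers":-1},{"slide":[-0.31,-0.5,0.6],"delta_rot":[0,0,0],"fingers":-1},{"slide":[-0.31,-0.5,0.6],"delta_rot":[0,0,0],"fingers":-1}]'
python3 -c "
from h import *
plan([.5495,-.1245,.063],144)
for n in('side','top'):
  im,d=vision.get_image(n);b=(250,110,390,230) if n=='side' else (260,120,400,230);crop(im,b,5,f'pics/{n}8.png')"
```

```text
time: 10.7
eef_pos: [0.5508, -0.1232, 0.112]
ee_rot: [0.98, 2.984, 0.001]
force: [1.1, 0.7, 0.4]
width: 0.997
phi now 143.64 pos [ 0.5508 -0.1232  0.112 ] q7 1.02 F [1.1 0.7 0.4] w 0.997 t 10.7
slide [ 0.003 -0.018  0.49 ] rot [ 0.     0.    -0.003]
```

View pics/side8.png

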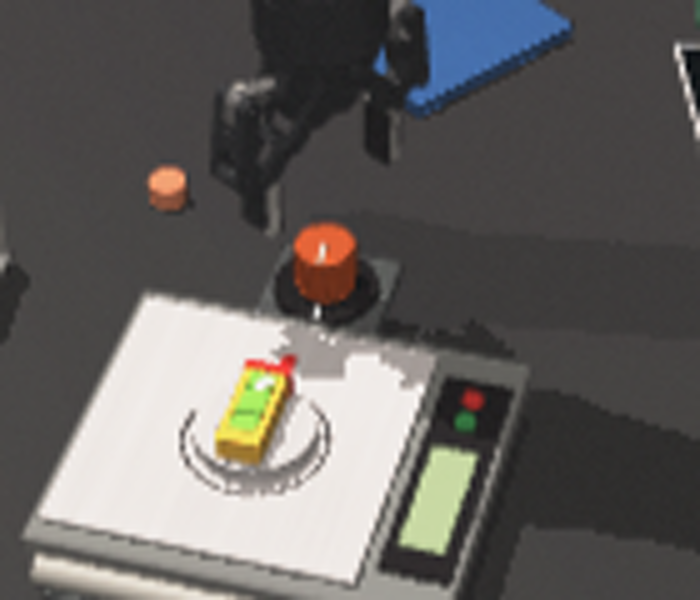

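View pics/top8.png

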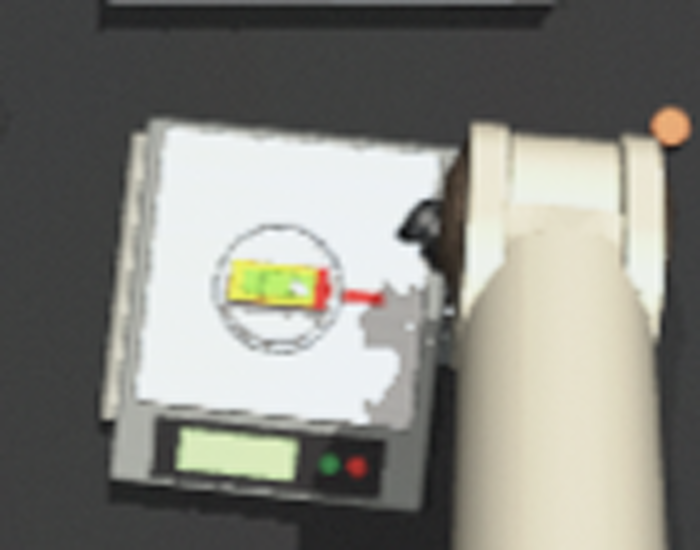

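The side view shows the jaws (midpoint near 325,175) above the knob at (325,250). Both cameras can see the vial. I'm descending and gripping.

```bash
python3 -m crank '[{"slide":[0,-0.02,0.2],"delta_rot":[0,0,0],"fingers":-1},{"slide":[0,-0.02,0.4],"delta_rot":[0,0,0],"fingers":-1},{"slide":[0,-0.02,0.48],"delta_rot":[0,0,0],"fingers":-1},{"slide":[0,-0.02,0.48],"delta_rot":[0,0,0],"fingers":-1}]'
python3 -c "
from h import *
plan([.5495,-.1245,.063],144)
im,d=vision.get_image('side');crop(im,(250,110,390,230),5,f'pics/s9.png')"
```

```text
time: 11.3
eef_pos: [0.5493, -0.1253, 0.0637]
ee_rot: [0.98, 2.985, 0.0]
force: [0.1, 0.7, -0.1]
width: 0.999
phi now 143.65 pos [ 0.5493 -0.1253  0.0637] q7 1.01 F [ 0.1  0.7 -0.1] w 0.999 t 11.3
slide [0.004 0.008 0.007] rot [ 0.     0.    -0.003]
```

View pics/s9.png

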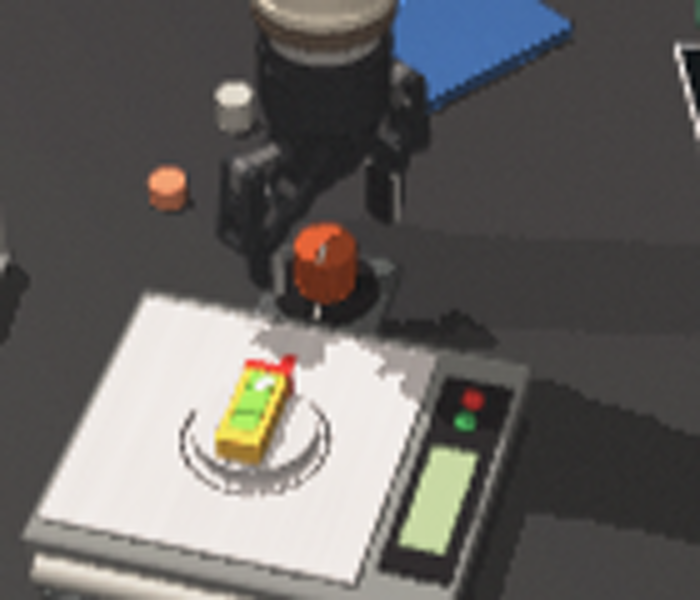

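```bash
python3 -m crank '[{"slide":[0,0,0],"delta_rot":[0,0,0],"fingers":1},{"slide":[0,0,0],"delta_rot":[0,0,0],"fingers":1},{"slide":[0,0,0],"delta_rot":[0,0,0],"fingers":1},{"slide":[0,0,0],"delta_rot":[0,0,0],"fingers":1},{"slide":[0,0,0],"delta_rot":[0,0,0],"fingers":1},{"slide":[0,0,0],"delta_rot":[0,0,0],"fingers":1},{"slide":[0,0,0],"delta_rot":[0,0,0],"fingers":1}]'
python3 -c "
from h import *
plan([.5495,-.1245,.063],144)
im,d=vision.get_image('side');crop(im,(250,110,390,230),5,f'pics/s10.png')"
```

```text
time: 12.22
eef_pos: [0.5503, -0.1245, 0.0636]
ee_rot: [0.978, 2.983, 0.002]
force: [3.4, 3.5, -1.7]
width: 0.401
phi now 143.69 pos [ 0.5503 -0.1245  0.0636] q7 1.01 F [ 3.4  3.5 -1.7] w 0.401 t 12.225
slide [ 0.006 -0.005  0.006] rot [ 0.001  0.001 -0.003]
```

View pics/s10.png

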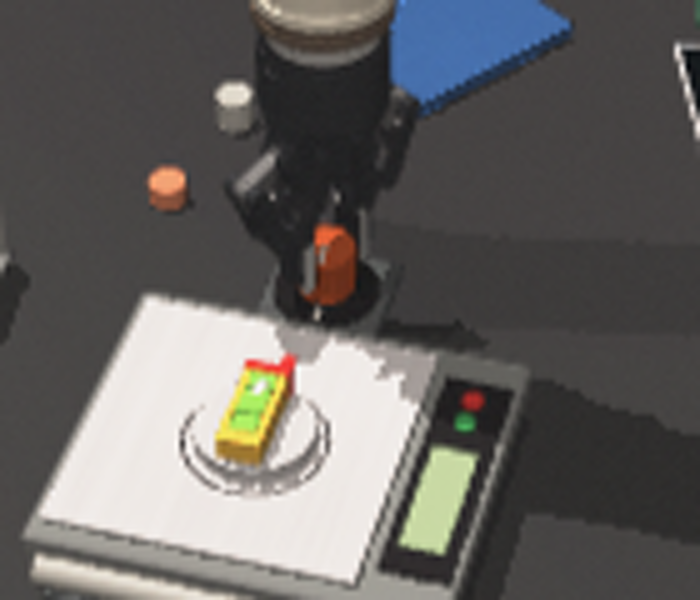

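Gripped: the opening is 0.40, about 34 mm. There is a slight side load along the jaws, which I'll relieve by 1 mm while pressing down in steps.

```bash
python3 -m crank '[{"slide":[0,0.01,0.02],"delta_rot":[0,0,0],"fingers":1},{"slide":[0,0.01,0.03],"delta_rot":[0,0,0],"fingers":1}]'
python3 -m crank '[{"slide":[0,0,0.02],"delta_rot":[0,0,0],"fingers":1},{"slide":[0,0,0.02],"delta_rot":[0,0,0],"fingers":1}]'
python3 -m crank '[{"slide":[0,0,0.02],"delta_rot":[0,0,0],"fingers":1},{"slide":[0,0,0.02],"delta_rot":[0,0,0],"fingers":1}]'
```

```text
time: 12.52
eef_pos: [0.5504, -0.1248, 0.0606]
ee_rot: [0.98, 2.983, 0.001]
force: [1.9, 1.4, 1.5]
width: 0.398
time: 12.78
eef_pos: [0.5504, -0.125, 0.0587]
ee_rot: [0.98, 2.983, 0.0]
force: [3.3, 1.7, 3.5]
width: 0.397
time: 13.02
eef_pos: [0.5504, -0.1251, 0.0568]
ee_rot: [0.98, 2.983, 0.0]
force: [3.1, 0.7, 5.2]
width: 0.395
```

```bash
python3 -m crank '[{"slide":[0,0,0.01],"delta_rot":[0,0,0],"fingers":1},{"slide":[0,0,0.01],"delta_rot":[0,0,0],"fingers":1}]'
python3 -m crank '[{"slide":[0,0,0.01],"delta_rot":[0,0,0],"fingers":1},{"slide":[0,0,0.01],"delta_rot":[0,0,0],"fingers":1}]'
python3 -c "
from h import *
plan([.5495,-.1245,.063],144)
for n in('side','top'):
  im,d=vision.get_image(n);b=(250,110,390,230) if n=='side' else (260,120,400,230);crop(im,b,5,f'pics/{n}11.png')"
```

```text
time: 13.28
eef_pos: [0.5505, -0.1252, 0.0563]
ee_rot: [0.981, 2.983, 0.0]
force: [1.4, 0.5, 9.4]
width: 0.401
time: 13.52
eef_pos: [0.5505, -0.1252, 0.0559]
ee_rot: [0.981, 2.983, -0.0]
force: [0.1, 1.1, 14.3]
width: 0.401
phi now 143.6 pos [ 0.5505 -0.1252  0.0559] q7 1.01 F [ 0.1  1.1 14.3] w 0.401 t 13.525
slide [ 0.012 -0.    -0.071] rot [ 0.     0.001 -0.003]
```

View pics/side11.png

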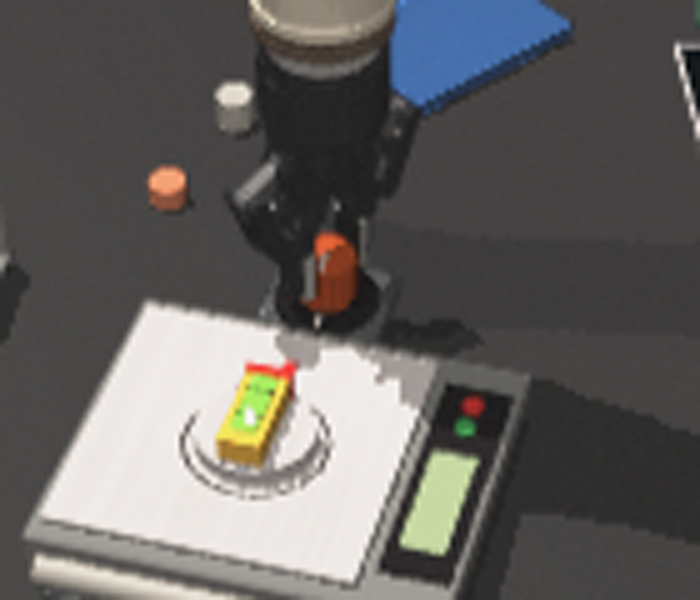

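View pics/top11.png

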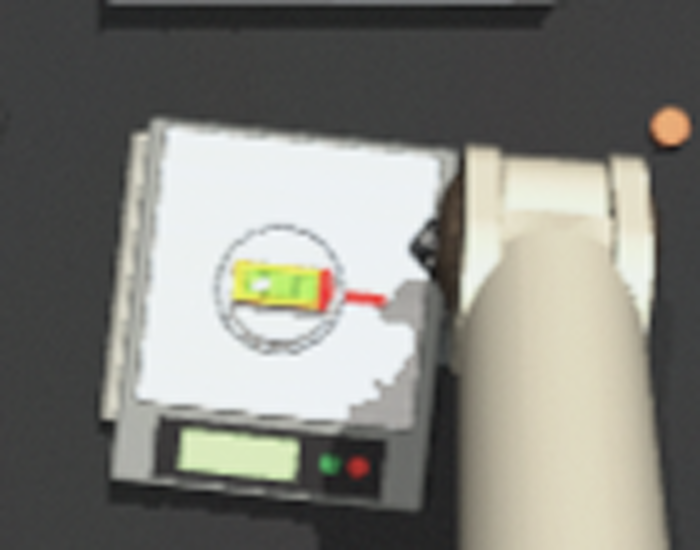

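The foot is now on the pad at about 14 N. The bubble has gone to the end away from the pointer (top crop 262,284), so that side is too low and needs clockwise turns, raising the tool 2.2 mm per rad.

```bash
python3 -m crank '[{"slide":[0,0,-0.002],"delta_rot":[0,0,0.06],"fingers":1},{"slide":[0,0,-0.004],"delta_rot":[0,0,0.12],"fingers":1},{"slide":[0,0,-0.006],"delta_rot":[0,0,0.18],"fingers":1},{"slide":[0,0,-0.009],"delta_rot":[0,0,0.24],"fingers":1},{"slide":[0,0,-0.012],"delta_rot":[0,0,0.3],"fingers":1},{"slide":[0,0,-0.012],"delta_rot":[0,0,0.3],"fingers":1},{"slide":[0,0,-0.012],"delta_rot":[0,0,0.3],"fingers":1}]'
python3 -c "
from h import *
plan([.5495,-.1245,.063],144)
for n in('side','top'):
  im,d=vision.get_image(n);b=(270,140,350,220) if n=='side' else (295,140,375,220);crop(im,b,7,f'pics/{n}12.png')"
```

```text
time: 14.5
eef_pos: [0.5503, -0.1253, 0.0571]
ee_rot: [1.819, 2.56, 0.001]
force: [-1.0, 1.1, 13.5]
width: 0.401
phi now 109.22 pos [ 0.5503 -0.1253  0.0571] q7 0.51 F [-1.   1.1 13.5] w 0.401 t 14.5
slide [ 0.011 -0.005 -0.059] rot [ 0.     0.001 -0.304]
```

View pics/side12.png

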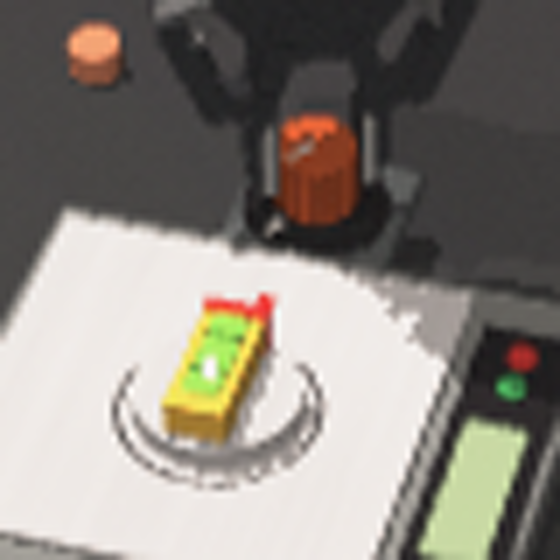

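View pics/top12.png

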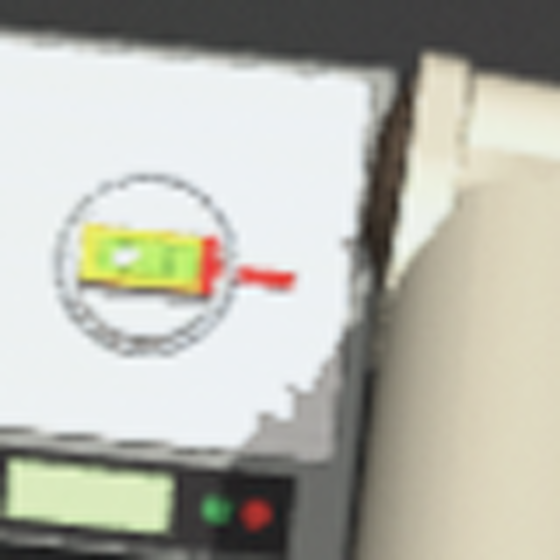

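The knob's line turned with the grip and the bubble is starting to move. I'll write a bubble measurement.

```bash
cat >> h.py <<'E'
def bubble(n,name=None):
    im,_=vision.get_image(n); f=8
    x0,y0,x1,y1=(286,174,318,210) if n=='side' else (298,162,330,192)
    if name: crop(im,(x0,y0,x1,y1),18,name)
    b=cv2.resize(im[y0:y1,x0:x1],None,fx=f,fy=f,interpolation=cv2.INTER_CUBIC)
    h=cv2.cvtColor(b,cv2.COLOR_RGB2HSV).astype(int);H,S,V=h[...,0],h[...,1],h[...,2]
    g=((H>34)&(H<80)&(S>70)&(V>60)).astype(np.uint8)
    c=max(cv2.findContours(g,0,1)[0],key=cv2.contourArea)
    hull=np.zeros_like(g);cv2.fillConvexPoly(hull,cv2.convexHull(c),1)
    er=cv2.erode(hull,np.ones((5,5),np.uint8))
    w=np.where((er>0)&(V>150),np.clip(130-S,0,None),0).astype(float)
    ax=np.array([np.cos(np.radians(-96)),np.sin(np.radians(-96))])
    def al(vv,uu,z): return np.array([onz(n,(u+.5)/f-.5+x0,(v+.5)/f-.5+y0,z)[:2]@ax for v,u in zip(vv,uu)])
    v,u=np.nonzero(hull);s=al(v,u,.088);lo,hi=np.percentile(s,[2,98]);
    v2,u2=np.nonzero(w);wb=w[v2,u2];s2=al(v2,u2,.088);p=(s2*wb).sum()/wb.sum()
    mid=(lo+hi)/2
    print(n,'vial len %.1f mid %.1f mean %.1f  bubble %.1f  offset mm %.1f (vs mean %.1f)'%((hi-lo)*1e3,mid*1e3,s.mean()*1e3,p*1e3,(p-mid)*1e3,(p-s.mean())*1e3))
E
python3 -c "
from h import *
bubble('top','pics/bt13.png');bubble('side','pics/bs13.png')"
```

```text
Traceback (most recent call last):
  File "h.py", line 46, in bubble
    v,u=np.nonzero(hull);s=al(v,u,.088);lo,hi=np.percentile(s,[2,98]);
                           ~~^^^^^^^^^^
  File "h.py", line 45, in al
    def al(vv,uu,z): return np.array([onz(n,(u+.5)/f-.5+x0,(v+.5)/f-.5+y0,z)[:2]@ax for v,u in zip(vv,uu)])
                                      ~~~^^^^^^^^^^^^^^^^^^^^^^^^^^^^^^^^^^^
  File "h.py", line 9, in onz
    o,d=ray(n,u,v); return o+d*(z-o[2])/d[2]
        ~~~^^^^^^^
  File "h.py", line 5, in ray
    c=vision.camera_info(n);K=c['camera_matrix']
ValueError: time passes only in moves, steps and waits
```

View pics/bt13.png

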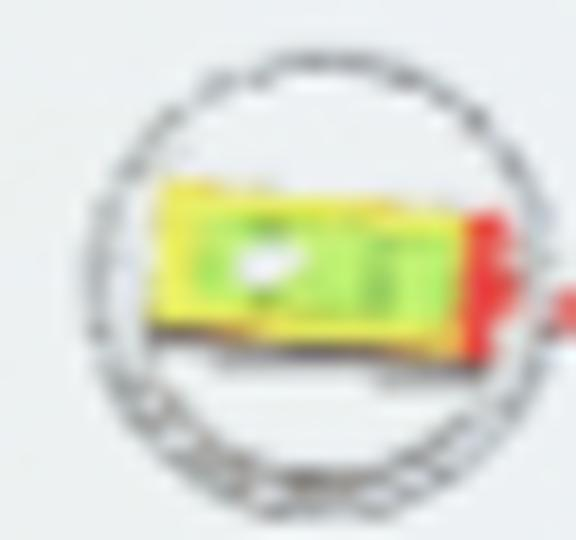

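```bash
sed -i 's/^def ray(n,u,v):/_c={}\ndef info(n):\n    if n not in _c: _c[n]=vision.camera_info(n)\n    return _c[n]\ndef ray(n,u,v):/; s/c=vision.camera_info(n);/c=info(n);/' h.py; python3 -c "
from h import *
bubble('top','pics/bt13.png');bubble('side','pics/bs13.png');plan([.55,-.125,.06],70)"
```

```text
top vial len 43.2 mid -72.1 mean -71.9  bubble -81.6  offset mm -9.5 (vs mean -9.7)
side vial len 41.5 mid -75.9 mean -76.1  bubble -83.2  offset mm -7.3 (vs mean -7.1)
phi now 109.21 pos [ 0.5503 -0.1253  0.0571] q7 0.51 F [ 0.8  0.6 15.1] w 0.398 t 14.75
slide [ 0.004 -0.002 -0.029] rot [0.001 0.    0.342]
```

View pics/bs13.png

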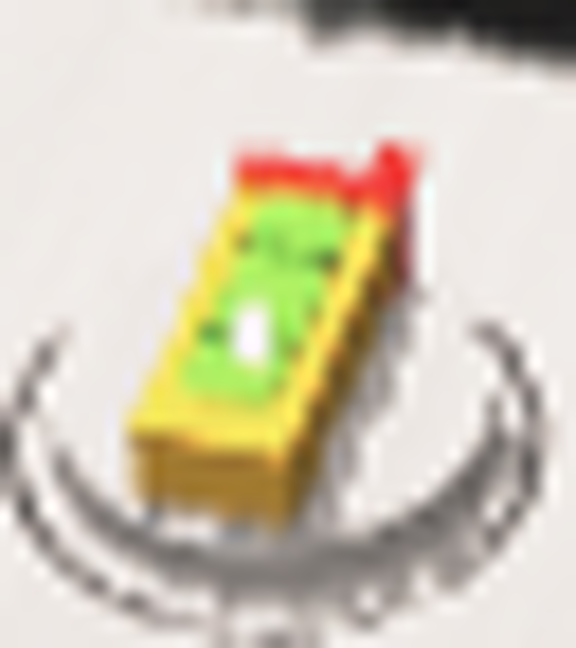

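Both views show the bubble still 7–9 mm on the low side. That means about 1.1 rad more; I'll turn 1.0 rad.

```bash
python3 -m crank '[{"slide":[0,0,-0.002],"delta_rot":[0,0,0.06],"fingers":1},{"slide":[0,0,-0.005],"delta_rot":[0,0,0.12],"fingers":1},{"slide":[0,0,-0.008],"delta_rot":[0,0,0.18],"fingers":1},{"slide":[0,0,-0.011],"delta_rot":[0,0,0.24],"fingers":1},{"slide":[0,0,-0.014],"delta_rot":[0,0,0.3],"fingers":1},{"slide":[0,0,-0.017],"delta_rot":[0,0,0.36],"fingers":1},{"slide":[0,0,-0.019],"delta_rot":[0,0,0.42],"fingers":1},{"slide":[0,0,-0.022],"delta_rot":[0,0,0.48],"fingers":1},{"slide":[0,0,-0.022],"delta_rot":[0,0,0.5],"fingers":1},{"slide":[0,0,-0.022],"delta_rot":[0,0,0.5],"fingers":1}]'
python3 -m crank '[{"slide":[0,0,0],"delta_rot":[0,0,0],"fingers":1},{"slide":[0,0,0],"delta_rot":[0,0,0],"fingers":1},{"slide":[0,0,0],"delta_rot":[0,0,0],"fingers":1},{"slide":[0,0,0],"delta_rot":[0,0,0],"fingers":1},{"slide":[0,0,0],"delta_rot":[0,0,0],"fingers":1},{"slide":[0,0,0],"delta_rot":[0,0,0],"fingers":1}]'
python3 -c "
from h import *
bubble('top','pics/bt14.png');bubble('side','pics/bs14.png');plan([.55,-.125,.06],70)"
```

```text
time: 16.0
eef_pos: [0.5501, -0.125, 0.0592]
ee_rot: [2.824, 1.375, 0.001]
force: [1.0, 1.2, 14.5]
width: 0.4
time: 16.75
eef_pos: [0.5501, -0.1251, 0.0592]
ee_rot: [2.824, 1.375, 0.002]
force: [-1.1, 1.9, 15.8]
width: 0.397
top vial len 43.3 mid -72.4 mean -72.3  bubble -75.4  offset mm -3.0 (vs mean -3.1)
side vial len 42.2 mid -75.5 mean -75.5  bubble -76.7  offset mm -1.2 (vs mean -1.2)
phi now 51.92 pos [ 0.55   -0.1251  0.0592] q7 -0.31 F [ 0.2  1.8 14.9] w 0.403 t 16.85
slide [ 0.    -0.001 -0.008] rot [ 0.    -0.    -0.158]
```

View pics/bt14.png

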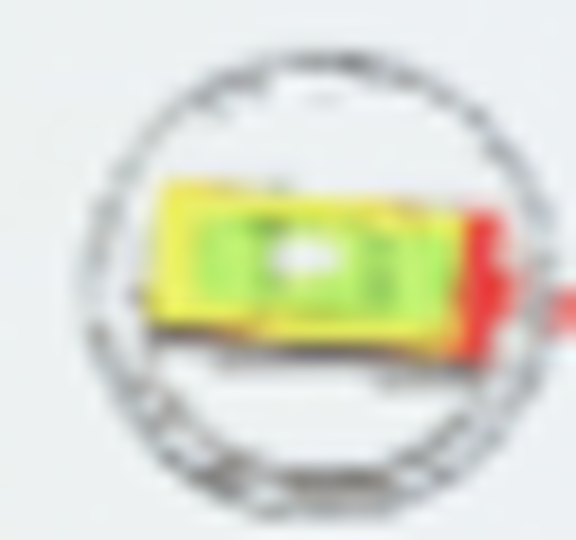

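View pics/bs14.png

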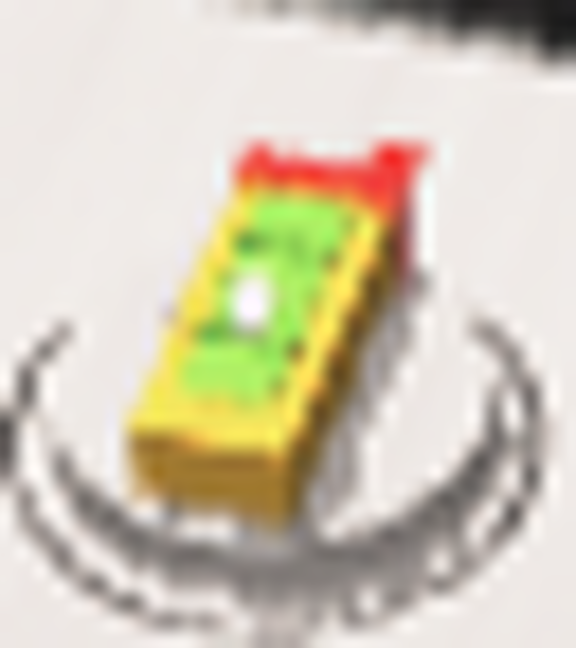

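The bubble is nearly centred: top -3.0 mm, side -1.2 mm. I'll turn 0.3 rad more.

```bash
python3 -m crank '[{"slide":[0,0,-0.002],"delta_rot":[0,0,0.06],"fingers":1},{"slide":[0,0,-0.004],"delta_rot":[0,0,0.12],"fingers":1},{"slide":[0,0,-0.006],"delta_rot":[0,0,0.15],"fingers":1},{"slide":[0,0,-0.006],"delta_rot":[0,0,0.15],"fingers":1},{"slide":[0,0,-0.006],"delta_rot":[0,0,0.15],"fingers":1},{"slide":[0,0,-0.006],"delta_rot":[0,0,0.15],"fingers":1},{"slide":[0,0,-0.006],"delta_rot":[0,0,0.15],"fingers":1},{"slide":[0,0,-0.006],"delta_rot":[0,0,0.15],"fingers":1},{"slide":[0,0,-0.006],"delta_rot":[0,0,0.15],"fingers":1},{"slide":[0,0,-0.006],"delta_rot":[0,0,0.15],"fingers":1},{"slide":[0,0,-0.006],"delta_rot":[0,0,0.15],"fingers":1},{"slide":[0,0,-0.006],"delta_rot":[0,0,0.15],"fingers":1}]'
python3 -c "
from h import *
bubble('top','pics/bt15.png');bubble('side','pics/bs15.png');plan([.55,-.125,.06],70)"
```

```text
time: 18.35
eef_pos: [0.55, -0.1249, 0.0599]
ee_rot: [-2.998, -0.938, -0.002]
force: [-0.0, 2.6, 16.5]
width: 0.399
top vial len 43.1 mid -72.6 mean -72.4  bubble -73.1  offset mm -0.5 (vs mean -0.7)
side vial len 42.6 mid -75.3 mean -75.4  bubble -74.8  offset mm 0.5 (vs mean 0.7)
phi now 34.73 pos [ 0.55   -0.1249  0.0598] q7 -0.56 F [-0.4  2.  15.8] w 0.397 t 18.45
slide [-0.     0.001 -0.002] rot [ 0.    -0.    -0.308]
```

View pics/bt15.png

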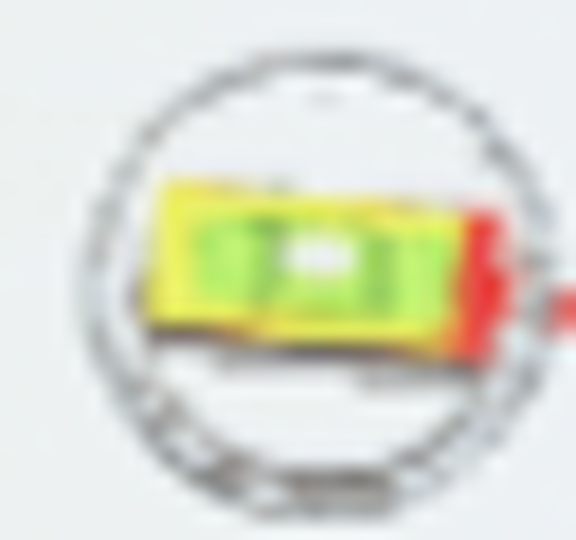

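View pics/bs15.png

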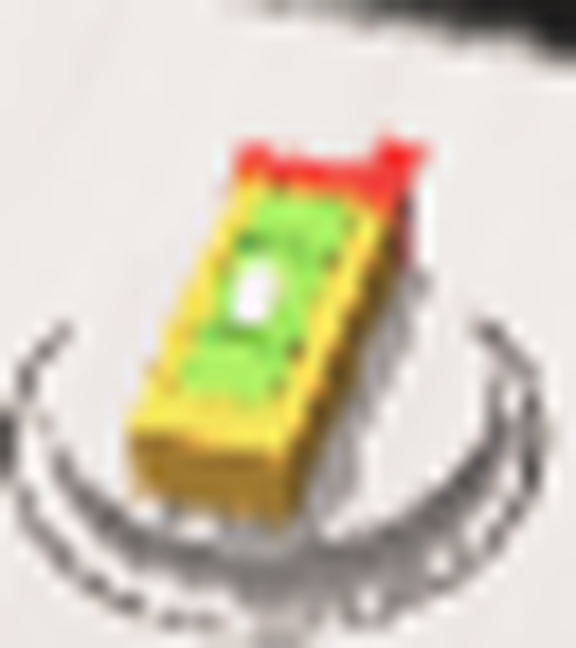

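Both views now show the bubble midway between the lines (top crop 320 between 263 and 380). I'll hold for a second, confirm it stays steady, and check the whole table.

```bash
python3 -m crank '[{"slide":[0,0,0],"delta_rot":[0,0,0],"fingers":1},{"slide":[0,0,0],"delta_rot":[0,0,0],"fingers":1},{"slide":[0,0,0],"delta_rot":[0,0,0],"fingers":1},{"slide":[0,0,0],"delta_rot":[0,0,0],"fingers":1},{"slide":[0,0,0],"delta_rot":[0,0,0],"fingers":1},{"slide":[0,0,0],"delta_rot":[0,0,0],"fingers":1},{"slide":[0,0,0],"delta_rot":[0,0,0],"fingers":1},{"slide":[0,0,0],"delta_rot":[0,0,0],"fingers":1}]'
python3 -c "
from h import *
bubble('top');bubble('side');plan([.55,-.125,.06],70)
im,_=vision.get_image('side');cv2.imwrite('pics/final.png',im[:,:,::-1])"
```

```text
time: 19.45
eef_pos: [0.55, -0.1249, 0.0598]
ee_rot: [-2.998, -0.938, -0.002]
force: [-1.9, 2.8, 15.8]
width: 0.399
top vial len 43.0 mid -72.6 mean -72.4  bubble -73.1  offset mm -0.4 (vs mean -0.7)
side vial len 42.7 mid -75.2 mean -75.4  bubble -74.8  offset mm 0.4 (vs mean 0.6)
phi now 34.74 pos [ 0.55   -0.1249  0.0598] q7 -0.56 F [-0.3  2.5 15.6] w 0.399 t 19.55
slide [-0.001  0.001 -0.002] rot [ 0.    -0.001 -0.308]
```

View pics/final.png

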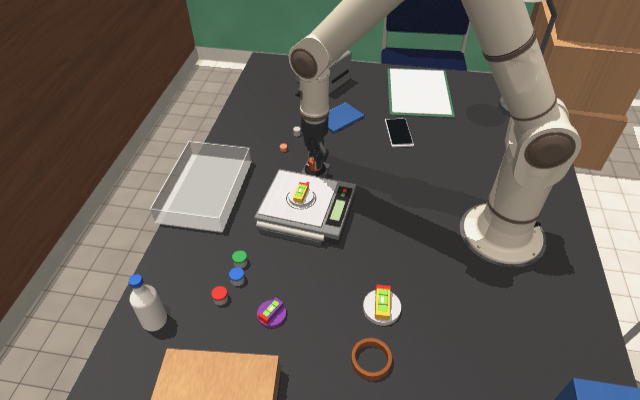

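The level is in the ring (302,193), the knob is held (316,165), the bubble is steady, and everything else is where it was. I'm handing in.

```bash
python3 -c "
from station import job
print(job.job_done())"
```

```text
the job is handed in; nothing more can be done
None
```

I put the smaller yellow level on the ring with its red pointer facing the red mark and let go of it. I then gripped the orange knob, pressed the foot onto its pad and turned it about 1.9 rad clockwise. I handed the job in at about 19.6 s, still holding the knob.

- **Placement:** camera measurements put the level within about 2 mm of the ring's centre. Its heading measured about -96°, matching the direction from the ring to the foot.
- **Bubble:** it stayed steady over the last second and lay between the lines in both views. The top view put it 0.4 mm to one side of centre and the side view 0.4 mm to the other. The limit is about ±3 mm.
- **Push and grip:** the arm was pushing down with about 15.7 N, more than the roughly 10 N you suggested, and held the knob throughout.
- **Other things on the table:** in the last side view, the objects I could see were where they started.

One check failed along the way: my bubble-measuring script crashed on its first run because it called the camera calibration too often. I fixed it and the arm did not move because of it. Until the last turn the two views also differed by about 2 mm on the bubble's offset.

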